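# Hold the brioche over the egg wash with tongs

### The arm

A 6-joint arm with a two-finger parallel gripper is mounted at the origin on a cart in front of the work surface, level with it; the furniture and walls round the work are solid. World frame = base frame: x ahead of the robot, y to its left, z up, the work surface at z = 0. Lengths are in m, angles in rad, forces in N, time in s.
With the tool pointing down it reaches from about 0.275 to 0.825 m from the base axis. Payload 4.9 kg.
Tool frame: the origin (TCP) lies at the very end of the fingers, on their centre line; the grasp point (between the pads) lies 19 mm behind it; z points along the fingers, y is the line along which they close (so a half turn about z gives the same grasp; the last joint's range is limited). The gripper opens to 85 mm and grips with 20 to 120 N. Pads are 22 mm wide; open, the fingers measure 114 mm over their backs; the gripper's body (76 mm by 85 mm) begins 54 mm behind the grasp point. The pads swing forward as they close: fully open they stand 13 mm farther back than shut.
Start: joints at [-1.246, 0.326, -0.193, 1.052, 0, 1.437], TCP at [0.244, -0.493, 0.231] pointing down, gripper open.
Joint ranges: [-2.65, 2.65], [-0.97, 1.79], [-1.3, 1.35], [-1.93, 2.1], [-1.47, 1.37], [-3.14, 3.14]. Speed limits (rad/s): [2.57, 2.57, 3.14, 3.14, 3.14, 3.14].

### API

Orientations are given as a unit quaternion [w, x, y, z].
In Python, from workcell import ctrl gives the robot as it stands. The module is installed in compiled form; this text tells all that it offers.
- The arm moves only by the tool move_arm, never from a script. Its arguments are lists of equal length, an entry for each row: "fingers": the gripper's target within -1 to 1 (fully open at 1, half-way at 0, shut at -1); "xyz": the shift along the world's x, y, z in m, a list of three; "twist": the turn about the world's z in degrees. A call has exactly 8 rows; each row shifts and turns the commanded pose from where the row before left it; what a row does not reach is not made up. A row lasts 1/12 s, in which the tool goes at most 41.7 mm and 7.16 degrees, less where a joint would pass 70% of its speed; a pose out of reach is approached as far as the arm can. A call with a gripper value outside its range is refused whole. The fingers move at their own pace and stop on an object; "newtons" is the grip in N (left out, the last holds). Time passes only in rows, so rows that do not move let the fingers close, or fill a call up. It gives the time, the measured TCP pose, the force, the opening and the grip force at its end, in the units of the state.
- ctrl.get_obs(): the state, without advancing time (a new reading comes with each control period).
- ctrl.capture(name): name is "side" or "top" or "wrist"; returns (picture, depth): 480x640x3 uint8, blue, green, red; 480x640 float32, m along the optical axis (not along the pixel's ray), 0 where there is no reading.
- ctrl.camera_model(name): a dict with "fx", "fy", "cx", "cy" (pixels), "view" (4x4, takes a point from world to camera coordinates); the wrist camera has in their place "tool_from_camera" (4x4, takes a point from camera to tool coordinates, whose origin is the TCP and whose axes are the flange's). Camera axes: x right, y up, looking along -z (the intrinsics and any distortion apply to the point x, -y, -z); pixel columns grow to the right and rows downward; lengths in m; the calibration is good to about 2 mm. The wrist camera is an equidistant fisheye: a pixel r from the principal point sees the ray r / f radians off the axis. A picture is of the moment at which its call begins: read the wrist's pose just before it. camera_model takes no time and is no camera call.
- ctrl.sign_off(): hands the job in; it is judged then, once.
Trained networks look in the newest picture that a camera, given by its name, has taken for a name from the list of things; names that differ only in an ending like _2 or _b are one class to them, and where a whole thing is asked for, a point or a joint stands for the part that bears it (a point fixed in the world has none). Each returns a list of dicts, best first, with "conf" (0 to 1); they miss things now and then, are a little off and sometimes report something else, mostly with a low value. They report only what shows in the picture. A call takes as long as a camera call. They do not tell look-alikes from the thing itself.
- ctrl.outline_of(label, camera): "pixels" (480x640 bool, what is visible of it).
- ctrl.mark_of(label, camera): "at" ([x, y, z] in m, in world coordinates, good to about 4 mm: a listed point, or the origin of a listed thing).
The state is a dict: "time_s": time; "joint_positions": joint angles; "joint_velocities": joint speeds; "tau": joint torques, N m; "tool_pos": TCP position; "orientation": TCP orientation; "force": force on the tool from outside, world axes, zero at the start; "torque": the same for the moment, N m; "gripper_width": finger opening in m; "gripper_force": force on a finger pad.
Only numpy, scipy, OpenCV 4.12 (cv2) and the standard library are available. Lean on these libraries where they do the work, as an engineer would, in place of code of your own. Each camera call takes 0.05 s, during which the arm holds its last target. There are 200 camera calls.

### The job

Pick up the kitchen tongs, close their jaws on the small round brioche with the knob on top, and carry it off the board with the tongs until it is over the middle of the small bowl of beaten yolk, well clear above the rim. Only the tongs may touch the brioche, never the gripper itself, and the other two bakes and the bowl stay where they are. Finish while still holding: tongs in the gripper, jaws squeezed on the brioche, brioche still up over the bowl.

Things in the scene. Friction and masses are not known exactly. Their poses are not given: they have to be found in the camera images.
- tongs: Steel tongs, black sleeves and jaws, 250 mm long, 145 g, on their side: the arms swing horizontally, a spring holds them open. Origin: underside, below tongs_grip, 105 mm from the pivot; x along the open tongs' middle line to the jaws (tips at 118 mm), y to the left arm (this body; right arm hinged), z up. Squeezed evenly, this body turns by half the joint value against the middle line.
- tongs_grip (a point): Hold here: middle line, 105 mm from the pivot, half-way up (15 mm), between the sleeves (axes as the tongs; near their centre of mass). Sleeves: flat outsides, 64 long, 30 high, 48 over both when open, 30 closed on the brioche. Squeezing takes 8 N open, 12 N closed on it; any further grip presses the brioche (half of it). Squeezed to about 41, they lift with open jaws.
- jaw_left (a point): Middle of the left jaw's inner face, half-way up. Jaws are 26 mm high, 46 long (ends bent in 4 mm), up to 8 thick. The two jaw points are about 76 mm apart when open, 42 mm on the brioche; the thing to grip belongs half-way between them, 95 mm beyond the grip point.
- jaw_right (a point): The same point of the right jaw (on the swinging arm).
- tongs_arm (a joint): Closing angle of the tongs: 0 = fully open (at rest, by the spring), about 0.17 rad with the jaws on the brioche, 0.36 rad = limit. Grows as the tongs close.
- board: Low wooden serving board, 130 (x) by 320 (y) by 12 mm high, fixed. Origin at the centre of its underside. Three bakes of the same golden crust stand on it about 105 mm apart in a row along y, in any order.
- brioche_center (a point): Centre of the brioche, 20 mm above its underside: a round bun with straight sides, 42 mm across, with a small ball-shaped knob on top, 44 mm high in all, 35 to 70 g. Its sides are upright from 11 to 23 mm above its underside.
- brioche: The same brioche; origin at the centre of its underside, z up.
- finger_roll: Oblong roll, 84 by 33 mm, 34 mm high, on the same board, to be left alone. Origin at the centre of its underside.
- shortbread: Flat round biscuit, 58 mm across, 15 mm high, on the same board, to be left alone. Origin at the centre of its underside.
- yolk_bowl: Small glass bowl with beaten yolk, 116 mm across, rim 44 mm above the worktop on which it stands. Origin at the centre of its underside. It is loose.
Mind the look-alikes: they are no part of the job. Of the things that look like the yolk_bowl, take the one that is farthest to the robot's right at the start.

How it is judged:
On the way, in this order (a step that is already met when the one before it is completed fails the run):
1. the tongs are lifted off the worktop in the gripper (height (world z) of tongs_grip above 0.024 m and contact force between tongs and the fingers above 1 N), for 0.2 s.
2. the brioche is lifted off the board between the jaws of the tongs (distance between brioche_center and jaw_left below 0.04 m and distance between brioche_center and jaw_right below 0.04 m and contact force between tongs and brioche above 1 N and contact force between tongs and the fingers above 1 N and height (world z) of brioche_center above 0.045 m), for 0.2 s.
At the end, for the whole second after the job is handed in: Brioche still, in the squeezed tongs (closed beyond 0.08 rad, jaw points within 40 mm of its centre), tongs in the fingers; its centre within 35 mm of the bowl's axis and 70 mm or more above the worktop; bowl untouched, robot off the brioche; bowl and other bakes moved under 20 mm (distance between brioche_center and jaw_left below 0.04 m and distance between brioche_center and jaw_right below 0.04 m and contact force between tongs and brioche above 1 N and contact force between tongs and the fingers above 1 N and value of joint tongs_arm above 0.08 rad and horizontal distance between brioche_center and yolk_bowl below 0.035 m and height (world z) of brioche_center above 0.07 m and linear speed of brioche below 0.03 m/s and contact force between each of brioche, tongs and yolk_bowl below 0.1 N and contact force between brioche and the arm below 0.1 N and contact force between brioche and the fingers below 0.1 N and distance of each of yolk_bowl, finger_roll, shortbread from where it was at the start of the episode below 0.02 m); the arm keeps its last pose, push and grip.
It fails at once if the gripper or arm touches the brioche (contact force between brioche and the fingers above 0.3 N or contact force between brioche and the arm above 0.3 N).
It fails at once if the finger roll or the shortbread is pushed away (distance of any of finger_roll, shortbread from where it was at the start of the episode above 0.03 m).
It fails at once if the bowl is pushed away (distance of yolk_bowl from where it was at the start of the episode above 0.03 m).
It also fails if it takes over 38 s, if anything falls off the work surface, if the arm or the gripper's body presses on something with over 40 N, if the wrist force passes 120 N, or if a joint passes its speed limit or range.

## Working session

There is one attempt and no reset: what is moved stays moved. The work goes in short steps, Python scripts to look and compute and a tool call to move; the robot and the scene stay as the last step left them, time stands still between calls to the robot, and variables do not carry over. Pictures are saved under pics/ and viewed, at most 10 in all, crops included, and the job is handed in when it is done.

Besides the shell and the picture viewer there is one more tool, called after ">>>" by a JSON object that holds its "api" and its "payload". move_arm: Moves the arm, as the interface text tells. Its arguments: {"type":"object","properties":{"fingers":{"type":"array"},"xyz":{"type":"array"},"twist":{"type":"array"},"newtons":{"type":"number"}},"required":["fingers","xyz","twist"]}

```bash
mkdir -p pics; cat > h.py <<'E'
from workcell import ctrl
import numpy as np, cv2
def proj(p,c):
    m=ctrl.camera_model(c); q=np.array(m["view"])@np.r_[p,1]
    return m["fx"]*q[0]/-q[2]+m["cx"], m["cy"]+m["fy"]*-q[1]/-q[2]
E
python3 - <<'E'
from h import *
o=ctrl.get_obs(); print(o["time_s"],o["tool_pos"],o["orientation"],o["gripper_width"])
for c in ["top","side"]:
    p,d=ctrl.capture(c); cv2.imwrite(f"pics/{c}0.png",p)
    for l in ["tongs","tongs_grip","jaw_left","jaw_right","brioche","brioche_center","finger_roll","shortbread","yolk_bowl","board"]:
        for r in ctrl.mark_of(l,c):
            print(c,l,round(r["conf"],2),np.round(r["at"],4),np.round(proj(r["at"],c)))
E
```

```text
0.0 [ 0.24341086 -0.49252218  0.23049644] [-8.88175615e-04  9.73801185e-01  2.27399332e-01 -8.29536722e-05] 0.08551527693832424
top tongs 0.78 [ 0.476  -0.0571 -0.0026] [376. 287.]
top tongs_grip 0.94 [ 0.4724 -0.0532  0.0175] [375. 289.]
top jaw_left 0.95 [0.5539 0.0036 0.0152] [351. 256.]
top jaw_right 0.65 [ 0.5709 -0.0713  0.0138] [381. 249.]
top jaw_right 0.56 [0.5365 0.2831 0.0085] [237. 265.]
top brioche 0.69 [0.5328 0.393  0.0117] [192. 267.]
top brioche_center 0.58 [0.5285 0.3919 0.03  ] [190. 268.]
top finger_roll 0.87 [0.5346 0.2839 0.0122] [237. 265.]
top finger_roll 0.48 [ 0.4746 -0.0529  0.0163] [375. 288.]
top shortbread 0.78 [0.5442 0.1833 0.0179] [278. 261.]
top yolk_bowl 0.85 [ 0.5469 -0.2286 -0.003 ] [443. 258.]
top yolk_bowl 0.69 [ 0.81   -0.0733  0.0029] [379. 155.]
top yolk_bowl 0.55 [0.3938 0.0799 0.0004] [321. 322.]
top board 0.97 [5.381e-01 2.854e-01 5.000e-04] [237. 264.]
side tongs 0.92 [ 0.474  -0.0553  0.0005] [370. 251.]
side tongs_grip 0.87 [ 0.4744 -0.0524  0.0141] [370. 246.]
side jaw_left 0.92 [5.556e-01 4.000e-04 1.470e-02] [331. 251.]
side jaw_right 0.96 [ 0.5718 -0.0703  0.015 ] [333. 235.]
side brioche 0.91 [0.5264 0.3941 0.0138] [277. 384.]
side brioche_center 0.67 [0.5359 0.2838 0.0008] [296. 341.]
side brioche_center 0.58 [0.5249 0.3905 0.0331] [278. 374.]
side finger_roll 0.63 [0.5391 0.2899 0.0124] [293. 338.]
side finger_roll 0.46 [ 0.537   0.2838 -0.0026] [296. 342.]
side shortbread 0.68 [0.5483 0.1862 0.0098] [308. 303.]
side yolk_bowl 0.8 [ 0.5406 -0.2268 -0.    ] [360. 214.]
side yolk_bowl 0.76 [ 0.3918  0.0819 -0.0005] [394. 292.]
side yolk_bowl 0.56 [ 0.8082 -0.0725 -0.001 ] [248. 224.]
side board 0.63 [ 0.5363  0.2851 -0.0014] [296. 342.]
```

View pics/top0.png

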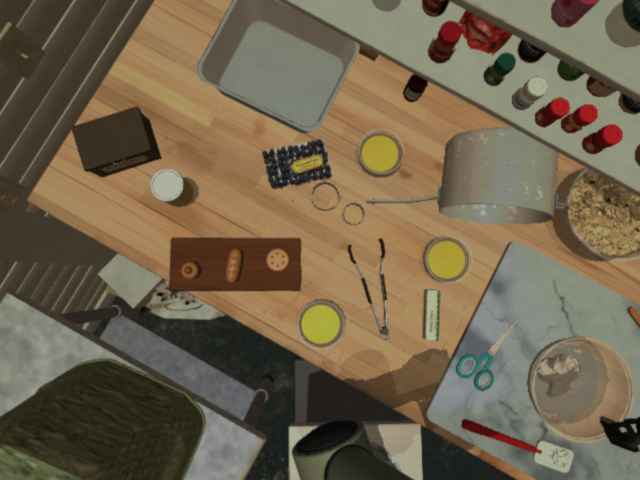

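View pics/side0.png

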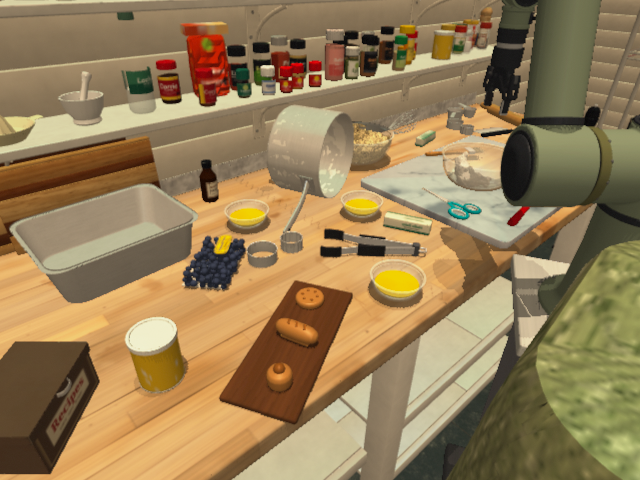

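The top view shows the brioche at about (190,269), leftmost on the board. The tongs' grip is at (375,288) with the pivot at (384,332), and the rightmost yolk bowl is at (447,260). The side view agrees: brioche at (279,376), bowl at (360,206). Next I move above the tongs.

>>> {"api": "move_arm", "payload": {"fingers": [1,1,1,1,1,1,1,1], "xyz": [[0.014,0.027,0],[0.014,0.027,0],[0.014,0.027,0],[0.014,0.027,0],[0.014,0.027,0],[0.014,0.027,0],[0.014,0.027,0],[0.014,0.027,0]], "twist": [-1,-1,-1,-1,-1,-1,-1,-1], "newtons": 20}}

```text
time_s: 1.77
tool_pos: [0.3561, -0.2758, 0.2315]
orientation: [0.0, 0.987, 0.158, 0.0]
force: [0.7, -0.6, -0.5]
gripper_width: 0.0854
gripper_force: 0.0
```

>>> {"api": "move_arm", "payload": {"fingers": [1,1,1,1,1,1,1,1], "xyz": [[0.015,0.028,-0.012],[0.015,0.028,-0.012],[0.015,0.028,-0.012],[0.015,0.028,-0.012],[0.015,0.028,-0.012],[0.015,0.028,-0.012],[0.015,0.028,-0.012],[0.009,0.024,-0.012]], "twist": [-1,-1,-1,-1,-1,-1,0,0]}}

```text
time_s: 2.43
tool_pos: [0.4711, -0.0554, 0.135]
orientation: [0.0, 0.994, 0.108, 0.001]
force: [0.3, -0.4, -0.1]
gripper_width: 0.0852
gripper_force: 0.0
```

```bash
python3 - <<'E'
from h import *
p,d=ctrl.capture("wrist"); cv2.imwrite("pics/w1.png",p)
for l in ["tongs_grip","jaw_left","jaw_right"]:
    for r in ctrl.mark_of(l,"wrist")[:2]: print(l,round(r["conf"],2),np.round(r["at"],4))
o=ctrl.get_obs(); print(o["time_s"],o["tool_pos"],o["orientation"])
E
```

```text
jaw_left 0.86 [0.5575 0.0076 0.0187]
jaw_left 0.7 [ 0.5446 -0.2282 -0.001 ]
jaw_right 0.69 [ 0.573  -0.0737  0.0146]
2.6333 [ 0.46937301 -0.05670274  0.13506758] [ 6.52514104e-05  9.94163829e-01  1.07879691e-01 -4.98216158e-04]
```

View pics/w1.png

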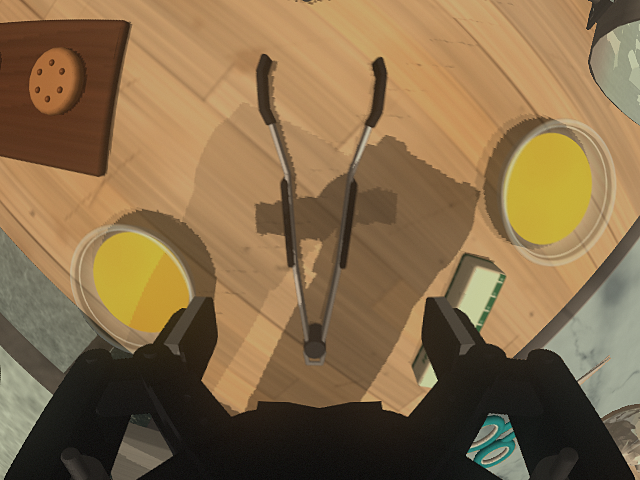

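The wrist view shows the tongs vertical and centred: pivot (315,345), sleeves near (290,222) and (348,222), jaws at the top. So they line up with the fingers, and I descend.

>>> {"api": "move_arm", "payload": {"fingers": [1,1,1,1,1,1,1,1], "xyz": [[0.001,0.001,-0.025],[0,0,-0.025],[0,0,-0.025],[0,0,-0.02],[0,0,-0.015],[0,0,-0.012],[0,0,-0.009],[0,0,0]], "twist": [0,0,0,0,0,0,0,0]}}

```text
time_s: 3.3
tool_pos: [0.4697, -0.0571, 0.0034]
orientation: [-0.0, 0.994, 0.106, -0.001]
force: [-0.5, 0.9, -0.6]
gripper_width: 0.0855
gripper_force: 0.0
```

>>> {"api": "move_arm", "payload": {"fingers": [0.3,0.15,0.05,0.05,0.05,0.05,0.05,0.05], "xyz": [[0,0,0],[0,0,0],[0,0,0],[0,0,0],[0,0,0],[0,0,0],[0,0,0],[0,0,0]], "twist": [0,0,0,0,0,0,0,0]}}

```text
time_s: 3.97
tool_pos: [0.4717, -0.0565, 0.0057]
orientation: [0.001, 0.994, 0.107, 0.001]
force: [-0.5, 0.5, 6.8]
gripper_width: 0.0449
gripper_force: 10.5
```

>>> {"api": "move_arm", "payload": {"fingers": [0.0,-0.04,-0.04,-0.04,-0.04,-0.04,-0.04,-0.04], "xyz": [[0,0,0.002],[0,0,0],[0,0,0],[0,0,0],[0,0,0],[0,0,0],[0,0,0],[0,0,0]], "twist": [0,0,0,0,0,0,0,0]}}

```text
time_s: 4.63
tool_pos: [0.4705, -0.0561, 0.0063]
orientation: [-0.0, 0.994, 0.107, -0.0]
force: [-0.8, 0.5, 2.1]
gripper_width: 0.0414
gripper_force: 8.8
```

>>> {"api": "move_arm", "payload": {"fingers": [-0.04,-0.04,-0.04,-0.04,-0.04,-0.04,-0.04,-0.04], "xyz": [[0,0,0.005],[0,0,0.01],[0,0,0.015],[0,0,0.02],[0,0,0.02],[0,0,0.02],[0,0,0.015],[0,0,0.01]], "twist": [0,0,0,0,0,0,0,0]}}

```text
time_s: 5.3
tool_pos: [0.4714, -0.0564, 0.1238]
orientation: [0.001, 0.994, 0.107, 0.001]
force: [-0.3, -0.1, -1.9]
gripper_width: 0.0412
gripper_force: 9.1
```

```bash
python3 - <<'E'
from h import *
o=ctrl.get_obs(); print(o["time_s"],o["tool_pos"],o["gripper_width"],o["gripper_force"],o["force"])
for c in ["top","side"]:
    p,d=ctrl.capture(c); cv2.imwrite(f"pics/{c}2.png",p)
    for l in ["tongs_grip","jaw_left","jaw_right","brioche_center"]:
        for r in ctrl.mark_of(l,c)[:2]: print(c,l,round(r["conf"],2),np.round(r["at"],4))
p=cv2.imread("pics/side2.png"); cv2.imwrite("pics/side2c.png",cv2.resize(p[120:420,200:500],None,fx=2,fy=2))
E
```

```text
5.3 [ 0.47138295 -0.05635664  0.12379178] 0.04119482866565047 9.113084503915161 [-0.31218617 -0.13896933 -1.86665955]
top tongs_grip 0.76 [ 0.4746 -0.0597  0.1352]
top jaw_left 0.87 [ 0.559  -0.0052  0.1337]
top jaw_right 0.56 [ 0.5715 -0.0664  0.1305]
top brioche_center 0.52 [0.5285 0.3918 0.0272]
side jaw_left 0.94 [ 0.56   -0.01    0.1344]
side brioche_center 0.92 [0.522  0.3909 0.0345]
```

View pics/side2c.png

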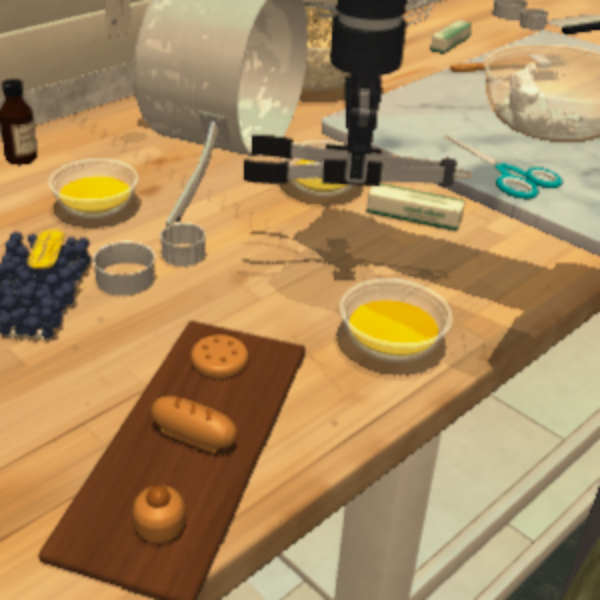

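The side crop shows the tongs level in the gripper with the jaws open. The brioche is at crop (158,515), full-image (279,377). Next I move over it.

>>> {"api": "move_arm", "payload": {"fingers": [-0.04,-0.04,-0.04,-0.04,-0.04,-0.04,-0.04,-0.04], "xyz": [[-0.001,0.01,0],[-0.002,0.02,0],[-0.003,0.03,0],[-0.003,0.03,0],[-0.003,0.03,0],[-0.003,0.03,0],[-0.003,0.03,0],[-0.003,0.03,0]], "twist": [0,0,0,0,0,0,0,0]}}

```text
time_s: 6.47
tool_pos: [0.4487, 0.1559, 0.1211]
orientation: [-0.0, 0.994, 0.107, -0.0]
force: [0.3, 0.8, -1.5]
gripper_width: 0.0414
gripper_force: 9.1
```

>>> {"api": "move_arm", "payload": {"fingers": [-0.04,-0.04,-0.04,-0.04,-0.04,-0.04,-0.04,-0.04], "xyz": [[-0.003,0.03,0],[-0.003,0.03,0],[-0.003,0.03,0],[-0.003,0.03,0],[-0.002,0.03,0],[-0.001,0.03,0],[-0.001,0.025,0],[-0.001,0.013,0]], "twist": [0,0,0,0,0,0,0,0]}}

```text
time_s: 7.13
tool_pos: [0.4626, 0.2771, 0.1213]
orientation: [-0.04, 0.983, 0.177, -0.007]
force: [-0.1, -0.3, -1.2]
gripper_width: 0.0408
gripper_force: 9.1
```

```bash
python3 - <<'E'
from h import *
o=ctrl.get_obs(); print(o["time_s"],o["tool_pos"],o["orientation"],o["gripper_width"],o["gripper_force"])
ims=[]
for c in ["wrist","top","side"]:
    p,d=ctrl.capture(c); ims.append(p)
    for l in ["jaw_left","jaw_right","brioche_center"]:
        for r in ctrl.mark_of(l,c)[:2]: print(c,l,round(r["conf"],2),np.round(r["at"],4))
    if c=="wrist": continue
    m=ctrl.camera_model(c)
    for r in ctrl.outline_of("brioche",c)[:1]:
        v,u=np.nonzero(r["pixels"]&(d>0)); z=d[v,u]
        q=np.c_[(u-m["cx"])/m["fx"]*z,-(v-m["cy"])/m["fy"]*z,-z,np.ones(len(z))]
        w=(np.linalg.inv(m["view"])@q.T).T[:,:3]; w=w[(w[:,2]>.03)&(w[:,2]<.062)]
        print(c,len(w),np.percentile(w,[5,50,95],axis=0).round(4).tolist(), r["conf"], u.mean(),v.mean())
cv2.imwrite("pics/w3.png",ims[0])
cv2.imwrite("pics/s3.png",np.hstack([cv2.resize(ims[1][190:320,150:280],(400,400)),cv2.resize(ims[2][250:450,200:400],(400,400))]))
E
```

```text
7.1333 [0.46255407 0.27711561 0.1213452 ] [-0.04015834  0.98327893  0.1774791  -0.0071426 ] 0.04082662965621764 9.109238991513848
wrist jaw_left 0.98 [0.5465 0.3438 0.1357]
wrist jaw_right 0.95 [0.56   0.2788 0.1276]
wrist jaw_right 0.59 [0.5356 0.2872 0.0141]
wrist brioche_center 0.57 [0.5222 0.3916 0.0369]
top jaw_left 0.8 [0.5383 0.3366 0.1282]
top jaw_right 0.53 [0.5602 0.2786 0.1226]
top brioche_center 0.6 [0.5299 0.3932 0.0283]
side jaw_left 0.7 [0.5449 0.3339 0.1325]
side jaw_right 0.71 [0.562  0.279  0.1291]
side brioche_center 0.83 [0.5257 0.3925 0.0294]
side 467 [[0.5051, 0.3863, 0.0324], [0.5189, 0.3995, 0.0433], [0.536, 0.4103, 0.0551]] 0.8 279.2096774193548 376.8010752688172
```

View pics/w3.png

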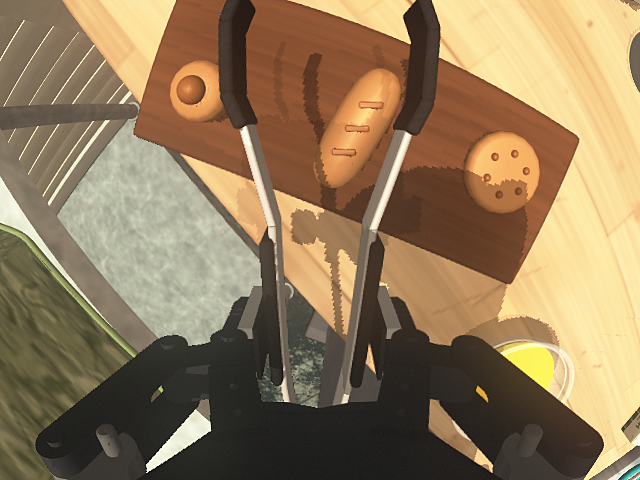

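View pics/s3.png

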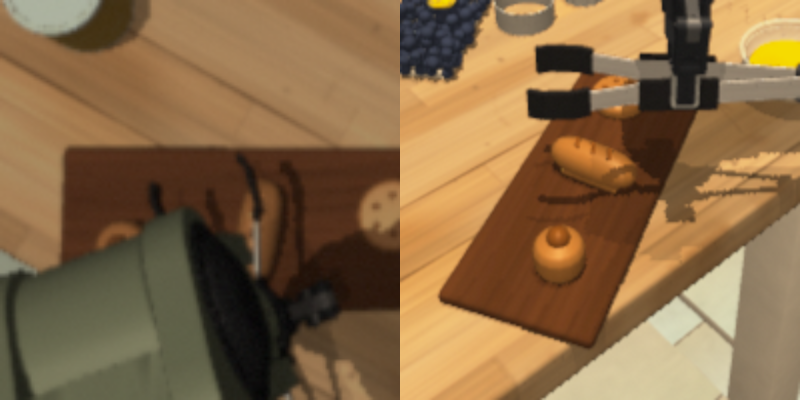

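```bash
python3 - <<'E'
from h import *
o=ctrl.get_obs(); print(o["time_s"],np.round(o["joint_positions"],3),np.round(o["joint_velocities"],3),np.round(o["tau"],2),np.round(o["force"],2))
E
```

```text
7.8333 [ 0.355  0.399 -0.394  0.779  0.081  3.141] [ 0.002  0.    -0.     0.001 -0.002  0.002] [-3.000e-02 -4.538e+01  2.320e+01  0.000e+00  3.000e-01 -0.000e+00] [ 0.08 -0.27 -1.63]
```

The last joint reached its limit: the heading must be at least joint 1's angle. So I'll come from the far side, with the tongs pointing back at the robot at a heading of about 170°. I turn the tool and measure the far side.

>>> {"api": "move_arm", "payload": {"fingers": [-0.04,-0.04,-0.04,-0.04,-0.04,-0.04,-0.04,-0.04], "xyz": [[0,0,0.01],[0,0,0.01],[0,0,0.01],[0,0,0],[0,0,0],[0,0,0],[0,0,0],[0,0,0]], "twist": [4,6,7,7,7,7,7,7]}}

```text
time_s: 8.5
tool_pos: [0.4615, 0.2757, 0.1514]
orientation: [-0.032, 0.805, 0.593, -0.024]
force: [0.1, 0.0, -1.6]
gripper_width: 0.0411
gripper_force: 9.1
```

```bash
python3 - <<'E'
from h import *
o=ctrl.get_obs(); print(o["time_s"],o["tool_pos"],o["orientation"],np.round(o["joint_positions"],3))
p,d=ctrl.capture("side")
m=ctrl.camera_model("side")
v,u=np.mgrid[0:480,0:640]; z=d
q=np.stack([(u-m["cx"])/m["fx"]*z,-(v-m["cy"])/m["fy"]*z,-z,np.ones_like(z)],-1)
w=(q@np.linalg.inv(m["view"]).T)[...,:3]
j=w[315:395,120:195].reshape(-1,3); j=j[j[:,2]>.02]
print("jar",np.percentile(j,[1,50,99],axis=0).round(3).tolist())
for l in ["finger_roll","brioche"]:
    for r in ctrl.outline_of(l,"side")[:1]:
        a=w[r["pixels"]&(d>0)]; a=a[a[:,2]>.025]; print(l,r["conf"],np.percentile(a,[2,50,98],axis=0).round(3).tolist())
        xy=a[:,:2].astype(np.float32); print(cv2.minAreaRect(xy))
E
```

```text
8.5 [0.46154871 0.27574657 0.15138632] [-0.03224639  0.8045011   0.59258514 -0.02410379] [ 0.373  0.414 -0.282  0.938  0.05   2.243]
jar [[0.681, 0.396, 0.022], [0.704, 0.444, 0.09], [0.751, 0.467, 0.098]]
finger_roll 0.56 [[0.495, 0.279, 0.026], [0.531, 0.297, 0.041], [0.569, 0.305, 0.048]]
((0.5322514176368713, 0.2896169126033783), (0.03036569431424141, 0.08017346262931824), 83.32769775390625)
brioche 0.94 [[0.503, 0.379, 0.026], [0.519, 0.4, 0.042], [0.539, 0.411, 0.056]]
((0.5212839245796204, 0.3938745856285095), (0.04048258811235428, 0.03485927730798721), 48.235042572021484)
```

>>> {"api": "move_arm", "payload": {"fingers": [-0.04,-0.04,-0.04,-0.04,-0.04,-0.04,-0.04,-0.04], "xyz": [[0.005,0.003,0],[0.01,0.006,0],[0.012,0.008,0],[0.012,0.008,0],[0.012,0.008,0],[0.012,0.008,0],[0.012,0.008,0],[0.012,0.008,0]], "twist": [7,7,7,7,7,7,7,7]}}

```text
time_s: 9.32
tool_pos: [0.5489, 0.3331, 0.1512]
orientation: [-0.017, 0.434, 0.9, -0.036]
force: [0.1, 0.1, -1.4]
gripper_width: 0.0408
gripper_force: 9.1
```

>>> {"api": "move_arm", "payload": {"fingers": [-0.04,-0.04,-0.04,-0.04,-0.04,-0.04,-0.04,-0.04], "xyz": [[0.012,0.008,0],[0.012,0.008,0],[0.012,0.008,0],[0.012,0.008,0],[0.012,0.006,0],[0.009,0.004,0],[0.004,0,0],[0,0,0]], "twist": [7,7,7,7,7,6,0,0]}}

```text
time_s: 9.98
tool_pos: [0.6219, 0.3745, 0.1508]
orientation: [-0.003, 0.095, 0.995, -0.04]
force: [0.4, 0.6, -1.2]
gripper_width: 0.0411
gripper_force: 9.1
```

```bash
cat > look.py <<'E'
from h import *
import sys
from scipy.spatial.transform import Rotation as R
n=sys.argv[1]
o=ctrl.get_obs(); q=o["orientation"]; M=R.from_quat([*q[1:],q[0]]).as_matrix()
print(o["time_s"],o["tool_pos"],"head",np.degrees(np.arctan2(M[1,0],M[0,0])),"z",M[:,2].round(3),o["gripper_width"],o["gripper_force"],np.round(o["joint_positions"],2))
for c in ["wrist","side","top"]:
    p,d=ctrl.capture(c); cv2.imwrite(f"pics/{n}_{c}.png",p)
    for l in ["jaw_left","jaw_right","brioche_center"]:
        for r in ctrl.mark_of(l,c)[:1]: print(c,l,round(r["conf"],2),np.round(r["at"],4))
E
python3 look.py a
```

```text
9.9833 [0.62185817 0.37453756 0.15078313] head 169.13242237658582 z [-0.014 -0.079 -0.997] 0.04105319392724251 9.110989985056221 [ 0.47  0.76  0.33  1.19 -0.06  0.66]
wrist jaw_left 0.79 [0.5205 0.3691 0.1628]
wrist jaw_right 0.76 [0.5327 0.4286 0.1581]
wrist brioche_center 0.84 [0.5228 0.3907 0.0354]
side jaw_left 0.55 [0.5186 0.3636 0.1639]
side jaw_right 0.62 [0.6194 0.3829 0.163 ]
side brioche_center 0.36 [0.5147 0.3642 0.1618]
top jaw_left 0.82 [0.514  0.3671 0.1619]
top jaw_right 0.72 [0.5286 0.4301 0.1553]
top brioche_center 0.58 [0.5272 0.3908 0.0314]
```

View pics/a_wrist.png

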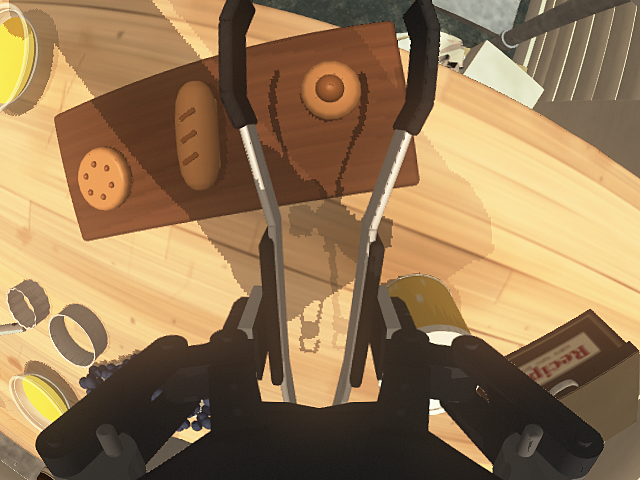

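The wrist view shows the brioche at (331,90) between the jaws, which are at (237,70) and (418,70). It's slightly to one side, within a few millimetres. I shift y by −4 mm and descend.

>>> {"api": "move_arm", "payload": {"fingers": [-0.04,-0.04,-0.04,-0.04,-0.04,-0.04,-0.04,-0.04], "xyz": [[0,-0.004,-0.008],[0,0,-0.012],[0,0,-0.012],[0,0,-0.012],[0,0,-0.01],[0,0,-0.008],[0,0,-0.003],[0,0,0]], "twist": [0,0,0,0,0,0,0,0]}}

```text
time_s: 11.25
tool_pos: [0.6207, 0.3705, 0.0848]
orientation: [-0.004, 0.092, 0.995, -0.041]
force: [0.1, -0.3, -1.3]
gripper_width: 0.0413
gripper_force: 9.1
```

```bash
python3 look.py b
```

```text
11.25 [0.62069703 0.37046627 0.08475561] head 169.41414618043981 z [-0.016 -0.08  -0.997] 0.04131828699598553 9.108248592820019 [ 0.46  0.8   0.23  1.05 -0.06  0.65]
wrist jaw_left 0.55 [0.5162 0.367  0.1001]
wrist jaw_right 0.55 [0.5279 0.423  0.0897]
wrist brioche_center 0.64 [0.5219 0.3952 0.0344]
side jaw_left 0.94 [0.5189 0.3634 0.0975]
side jaw_right 0.74 [0.5309 0.4241 0.0947]
side brioche_center 0.96 [0.5233 0.3886 0.0312]
top jaw_left 0.69 [0.5156 0.3647 0.0968]
top jaw_right 0.58 [0.5321 0.428  0.0888]
top brioche_center 0.59 [0.5295 0.3921 0.0318]
```

View pics/b_wrist.png

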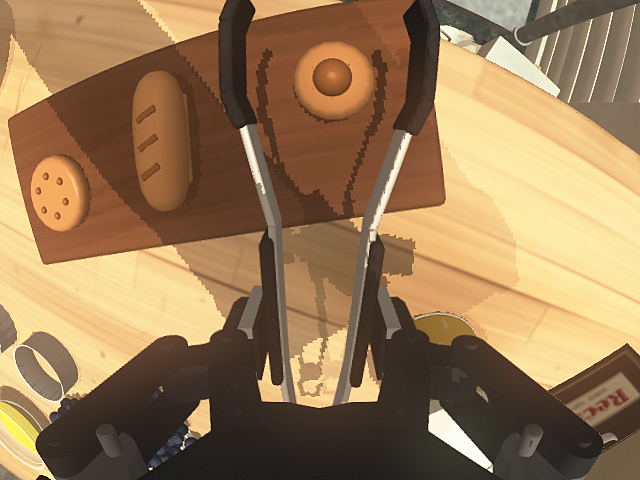

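The wrist view shows the brioche at (333,80), between jaws at about 233 and 420. It's centred, so I go down with a small correction.

>>> {"api": "move_arm", "payload": {"fingers": [-0.04,-0.04,-0.04,-0.04,-0.04,-0.04,-0.04,-0.04], "xyz": [[0.001,-0.002,-0.008],[0,0,-0.01],[0,0,-0.01],[0,0,-0.01],[0,0,-0.01],[0,0,-0.008],[0,0,-0.005],[0,0,-0.002]], "twist": [0,0,0,0,0,0,0,0]}}

```text
time_s: 12.52
tool_pos: [0.6217, 0.3684, 0.0217]
orientation: [-0.004, 0.092, 0.995, -0.041]
force: [0.3, -0.5, -1.8]
gripper_width: 0.0413
gripper_force: 9.1
```

```bash
python3 look.py c
```

```text
12.5167 [0.62167776 0.36841997 0.02166145] head 169.41074783196484 z [-0.016 -0.08  -0.997] 0.04133927474275632 9.10834955284372 [ 0.46  0.86  0.18  0.94 -0.06  0.65]
wrist jaw_left 0.81 [0.5188 0.3657 0.0369]
wrist jaw_right 0.59 [0.5279 0.4191 0.0307]
wrist brioche_center 0.75 [0.5236 0.3916 0.0327]
side jaw_left 0.73 [0.5183 0.3599 0.0362]
side jaw_right 0.87 [0.5322 0.4224 0.0272]
side brioche_center 0.56 [0.5215 0.3913 0.0305]
top jaw_left 0.83 [0.5177 0.3628 0.0311]
top jaw_right 0.85 [0.5322 0.4238 0.0274]
top brioche_center 0.68 [0.5288 0.3914 0.0293]
```

Jaws and brioche coincide to within 1 mm, so I squeeze.

>>> {"api": "move_arm", "payload": {"fingers": [-0.1,-0.16,-0.22,-0.28,-0.34,-0.4,-0.5,-0.6], "xyz": [[0,0,0],[0,0,0],[0,0,0],[0,0,0],[0,0,0],[0,0,0],[0,0,0],[0,0,0]], "twist": [0,0,0,0,0,0,0,0], "newtons": 35}}

```text
time_s: 13.78
tool_pos: [0.6225, 0.3687, 0.0233]
orientation: [-0.003, 0.092, 0.995, -0.04]
force: [-0.1, 0.2, -0.5]
gripper_width: 0.0295
gripper_force: 33.9
```

>>> {"api": "move_arm", "payload": {"fingers": [-0.7,-0.7,-0.7,-0.7,-0.7,-0.7,-0.7,-0.7], "xyz": [[0,0,0],[0,0,0],[0,0,0.003],[0,0,0.004],[0,0,0.006],[0,0,0.008],[0,0,0.01],[0,0,0.01]], "twist": [0,0,0,0,0,0,0,0]}}

```text
time_s: 14.45
tool_pos: [0.6226, 0.3689, 0.0657]
orientation: [-0.003, 0.092, 0.995, -0.04]
force: [0.2, -0.2, -1.8]
gripper_width: 0.0294
gripper_force: 34.1
```

```bash
python3 look.py d
```

```text
14.45 [0.62260033 0.36885519 0.06566164] head 169.4103908991215 z [-0.014 -0.079 -0.997] 0.02940417292820604 34.070114493370056 [ 0.46  0.82  0.21  1.01 -0.06  0.65]
wrist jaw_left 0.93 [0.5202 0.3774 0.0775]
wrist jaw_right 0.71 [0.5322 0.4095 0.0696]
wrist brioche_center 0.77 [0.5243 0.3935 0.0765]
side jaw_left 0.88 [0.5199 0.3702 0.0731]
side jaw_right 0.84 [0.5312 0.4148 0.0696]
side brioche_center 0.67 [0.5209 0.3895 0.0722]
top jaw_left 0.6 [0.518  0.3746 0.0702]
top jaw_right 0.67 [0.5284 0.4141 0.0632]
top brioche_center 0.53 [0.5266 0.3947 0.0702]
```

Lifted: the marks put the brioche at z about 0.072 between the jaws. I raise it, then swing over to the bowl.

>>> {"api": "move_arm", "payload": {"fingers": [-0.7,-0.7,-0.7,-0.7,-0.7,-0.7,-0.7,-0.7], "xyz": [[0,0,0.01],[0,0,0.015],[0,0,0.02],[-0.004,0,0.02],[-0.007,-0.005,0.015],[-0.007,-0.01,0.01],[-0.007,-0.015,0.004],[-0.007,-0.02,0]], "twist": [0,0,0,-1,-2,-3,-4,-5]}}

```text
time_s: 15.72
tool_pos: [0.591, 0.3199, 0.161]
orientation: [-0.007, 0.222, 0.974, -0.038]
force: [-0.1, 0.4, -1.7]
gripper_width: 0.0295
gripper_force: 34.3
```

>>> {"api": "move_arm", "payload": {"fingers": [-0.7,-0.7,-0.7,-0.7,-0.7,-0.7,-0.7,-0.7], "xyz": [[-0.007,-0.025,0],[-0.007,-0.028,0],[-0.007,-0.028,0],[-0.007,-0.028,0],[-0.007,-0.028,0],[-0.007,-0.028,0],[-0.007,-0.028,0],[-0.007,-0.028,0]], "twist": [-6,-6,-6,-6,-6,-6,-6,-6]}}

```text
time_s: 16.38
tool_pos: [0.5343, 0.0965, 0.1594]
orientation: [-0.023, 0.6, 0.799, -0.032]
force: [-0.2, 0.1, -1.7]
gripper_width: 0.0294
gripper_force: 34.3
```

>>> {"api": "move_arm", "payload": {"fingers": [-0.7,-0.7,-0.7,-0.7,-0.7,-0.7,-0.7,-0.7], "xyz": [[-0.007,-0.028,0],[-0.007,-0.028,0],[-0.007,-0.028,0],[-0.007,-0.028,0],[-0.007,-0.028,0],[-0.007,-0.028,0],[-0.007,-0.028,0],[-0.007,-0.028,0]], "twist": [-6,-6,-6,-6,-6,-6,-6,-6]}}

```text
time_s: 17.05
tool_pos: [0.4783, -0.1278, 0.1594]
orientation: [-0.034, 0.873, 0.485, -0.019]
force: [0.5, -0.1, -2.3]
gripper_width: 0.0297
gripper_force: 34.3
```

>>> {"api": "move_arm", "payload": {"fingers": [-0.7,-0.7,-0.7,-0.7,-0.7,-0.7,-0.7,-0.7], "xyz": [[-0.004,-0.028,0],[-0.004,-0.028,0],[-0.004,-0.028,0],[-0.004,-0.025,0],[-0.004,-0.02,0],[0,-0.012,0],[0,-0.007,0],[0,0,0]], "twist": [-6,-6,-6,-5,-4,-2,0,0]}}

```text
time_s: 17.72
tool_pos: [0.4588, -0.2754, 0.1588]
orientation: [-0.038, 0.966, 0.254, -0.01]
force: [-0.5, 0.2, -3.0]
gripper_width: 0.0297
gripper_force: 34.3
```

```bash
python3 look.py e; python3 - <<'E'
from h import *
for c in ["top","side"]:
    for l in ["yolk_bowl","brioche","finger_roll","shortbread"]:
        for r in ctrl.mark_of(l,c)[:3]: print(c,l,round(r["conf"],2),np.round(r["at"],4))
a=cv2.imread("pics/e_side.png")[60:360,200:500];b=cv2.imread("pics/e_top.png")[160:360,340:540]
cv2.imwrite("pics/e2.png",np.hstack([cv2.resize(a,(400,400)),cv2.resize(b,(400,400))]))
E
```

```text
17.7167 [ 0.45879075 -0.27535103  0.15875985] head 29.41139223868489 z [-0.039  0.069 -0.997] 0.02965046771650604 34.31439757347107 [-0.69  0.41 -0.26  0.97  0.03  1.93]
wrist jaw_left 0.78 [ 0.5376 -0.2069  0.1694]
wrist jaw_right 0.78 [ 0.5528 -0.2532  0.1603]
wrist brioche_center 0.83 [ 0.5436 -0.2283  0.1673]
side jaw_left 0.62 [ 0.5364 -0.2107  0.1681]
side jaw_right 0.57 [ 0.5536 -0.2456  0.1607]
top jaw_left 0.73 [ 0.5307 -0.2097  0.1657]
top jaw_right 0.69 [ 0.5558 -0.2452  0.157 ]
top brioche_center 0.56 [ 0.5496 -0.2241  0.1657]
top yolk_bowl 0.93 [ 0.5434 -0.2306 -0.0018]
top yolk_bowl 0.61 [ 8.141e-01 -7.010e-02 -7.000e-04]
top yolk_bowl 0.58 [0.3886 0.079  0.0025]
top brioche 0.56 [ 0.5598 -0.227   0.147 ]
top finger_roll 0.79 [0.532  0.2865 0.0092]
top finger_roll 0.15 [ 0.5467 -0.229   0.1694]
top shortbread 0.94 [0.5476 0.1845 0.0189]
side yolk_bowl 0.81 [ 5.419e-01 -2.255e-01 -3.000e-04]
side yolk_bowl 0.81 [ 0.8097 -0.0709 -0.0018]
side yolk_bowl 0.72 [0.3867 0.0795 0.0034]
side brioche 0.54 [ 0.5515 -0.2429  0.1631]
side brioche 0.43 [ 0.5466 -0.2245  0.148 ]
side finger_roll 0.96 [0.5363 0.2887 0.012 ]
```

View pics/e2.png

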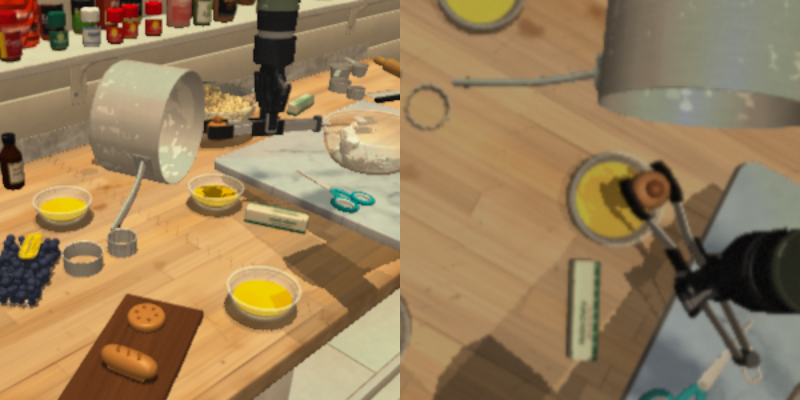

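Both views show the brioche gripped in the jaws over the yolk bowl: crop (213,128) in the side view and (652,187) in the top view, where its height causes the offset. Measured, it is at (0.546,−0.226) and the bowl at (0.543,−0.228). I hand it in.

```bash
python3 -c "
from workcell import ctrl
print(ctrl.sign_off())"
```

```text
the job is handed in; nothing more can be done
None
```

I handed the job in with the tongs still holding the brioche about 165 mm above the worktop and within about 5 mm of the bowl's centre by the camera marks; the judge's result was not shown.

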